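# Snap a lever-arch file shut

### The job

The lever-arch file on the desk is open, and a small box of staples has been left where its lever comes down. With the fingertips, first push the box of staples off the file so that it stands flat on the bare desk, without lifting it or tipping it over; then push the raised lever over past its centre so that it snaps fully down and shuts the arches. Leave everything else where it is.

Things in the scene. Friction and masses are not known exactly. Their poses are not given: they have to be found in the camera images.
- file: Dark lever-arch file lying open and flat, fixed. Origin on the desk; z up; x along the spine, away from the robot at yaw 0; y from the sheets towards the front cover. Its boards, 3 mm thick, cover x -120..+90, y -215..+385 mm here (spine y 50..120, front cover 120..385). Bare board: y 0..120 ahead (+x) of the lever's bracket.
- sheets (a point): Centre of the top of the punched sheets in the file, 20 mm above the desk; the stack is 150 mm along the file's y, 190 mm along its x (file frame: x -110..+80, y -210..-60).
- posts (a point): Point midway between the two steel posts, at their tops, 46 mm above the desk (file frame x 0, y -70; posts at x -40 and +40). Beside them two wire arches rise from y -25; open, they reach 66 mm above the desk and no nearer the lever than y 0. A steel plate, top 5 mm above the desk, lies beneath at x -85..+75, y -75..0.
- lever (a joint): Lever angle, turning in the file's x-z plane. 0 = fully down, level along the file's +x (arches shut); 1.9 = open, as at the start: standing, leaning back to -x, 19 degrees past upright. A spring drives it away from 0.95 to the nearer end, 0.3 N m at each end: 3 to 6 N pushed level to +x near its tip (105 mm above the desk) moves it; well below 0.95 it snaps down by itself unless something lies under it.
- lever_hinge (a point): Centre of the lever's hinge, 15 mm above the desk, at x -45, y +35 mm in the file's frame. Its bracket and spring fill x -84..-34, y 0..55 there, up to 21 mm above the desk.
- lever_tip (a point): Free end of the steel lever, 95 mm from the hinge: centre of a crossbar 36 mm long, 12 mm thick, parallel to the file's y. The lever's bar is round, 8 mm thick.
- staple_box: Small loose carton of staples, 56 x 38 x 24 mm (its x, y, z), about 90 g; origin at the centre of its underside. At the start it lies flat on the file's bare board where the lever comes down, its x roughly along the file's x, its near face 35 mm or more ahead of the bracket. The desk beyond the file's +x edge, straight ahead of it, is free.
- clip_box: Bystander: large carton of paper clips, 75 x 50 x 23 mm, on the front cover of the file; origin at the centre of its underside.
- stapler: Bystander: black stapler, 140 x 36 x 60 mm, on the front cover; origin at the centre of its underside.
- eraser: Bystander: white eraser 50 x 22 x 13 mm near the spine of the file; origin at the centre of its underside.
- pen: Bystander: white ballpoint pen 140 mm long and 9 mm thick, on the stack of punched sheets; origin at the centre of its underside.
- flask: Bystander: glass tea flask with steel cap, diameter 70, height 163 mm, beyond the file on the side of the sheets; origin at the centre of its underside.
- mug: Bystander: white mug, rim diameter 82, height 90 mm, beyond the front cover; origin at the centre of its underside.
- glue_stick: Bystander: glue stick standing upright, diameter 28, height 90 mm, on the front cover; origin at the centre of its underside.
Not all that is in view belongs to the job. What is shaped like the staple_box but blue or purple is not meant.

How it is judged:
On the way, in this order (a step that is already met when the one before it is completed fails the run):
1. the box of staples stands flat on the desk, off the file, while the lever is still up (height (world z) of staple_box below 0.0012 m and angle between staple_box's own z axis and vertical below 0.03 rad and value of joint lever above 1.6 rad), for 0.1 s.
2. the lever has snapped fully down (value of joint lever below 0.06 rad), for 0.2 s.
At the end, for the whole second after the job is handed in: The lever is fully down (below 0.06 rad), and the box of staples rests flat on the desk off the file (underside within 1.2 mm of the desk, tilt under 0.03 rad), at rest (value of joint lever below 0.06 rad and height (world z) of staple_box below 0.0012 m and angle between staple_box's own z axis and vertical below 0.03 rad and linear speed of staple_box below 0.01 m/s); the robot touches nothing.
It fails at once if the box of staples is lifted (underside more than 20 mm above the desk) (height (world z) of staple_box above 0.02 m).
It fails at once if the box of staples is tipped over (more than 0.6 rad) (angle between staple_box's own z axis and vertical above 0.6 rad).
It fails at once if another thing on the desk or file is moved by more than 20 mm (distance of any of clip_box, stapler, eraser, pen, flask, mug, glue_stick from where it was at the start of the episode above 0.02 m).
It fails at once if another thing is tipped (angle between any of clip_box, stapler, eraser, pen, flask, mug, glue_stick's own z axis and vertical above 0.5 rad).
It also fails if it takes over 43 s, if anything falls off the work surface, if the arm or the gripper's body presses on something with over 40 N, if the wrist force passes 120 N, or if a joint passes its speed limit or range.

### The arm

A 6-joint arm with a two-finger parallel gripper is mounted at the origin on the work surface. World frame = base frame: x ahead of the robot, y to its left, z up, the work surface at z = 0. Lengths are in m, angles in rad, forces in N, time in s.
With the tool pointing down it reaches from about 0.3 to 0.875 m from the base axis. Payload 6.4 kg.
Tool frame: the origin (TCP) lies midway between the tips of the shut fingers; the grasp point (between the pads) lies 19 mm behind it (grasp_offset is the distance from the TCP to the grasp point, in m); z points along the fingers, y is the line along which they close (so a half turn about z gives the same grasp; the last joint's range is limited). The gripper opens to 85 mm and grips with 20 to 120 N. Pads are 22 mm wide; open, the fingers measure 114 mm over their backs; the gripper's body (76 mm by 85 mm) begins 54 mm behind the grasp point. The pads swing forward as they close: fully open they stand 13 mm farther back than shut.
Start: joints at [0.968, 0.181, 1.607, -0, 1.354, -0.206], TCP at [0.222, 0.53, 0.231] pointing down, gripper open.
Joint ranges: [-2.99, 2.99], [-0.89, 2.07], [0.3, 2.58], [-1.14, 4.28], [0, 2.63], [-3.12, 3.12]. Speed limits (rad/s): [2.57, 2.57, 3.01, 3.14, 3.14, 3.14].

### API

Orientations are given as a unit quaternion [w, x, y, z].
In Python, from bench import * gives the robot as it stands. The module is installed in compiled form; this text tells all that it offers.
- The arm moves only by the tool servo_tool, never from a script. Its argument "commands" is text: rows parted by semicolons, each of 7 numbers parted by spaces: the turn, a rotation vector about the tool's x, y, z in rad, then the shift along the tool's x, y, z in mm, then the opening, from 0 (shut) to 1 (fully open). In form: wx wy wz dx dy dz claw; .... A call has 1 to 5 rows; each row shifts and turns the commanded pose from where the row before left it, along the tool's axes as they then stand; what a row does not reach is not made up. A row lasts 1/8 s, in which the tool goes at most 62.5 mm and 10.7 degrees, less where a joint would pass 70% of its speed; a pose out of reach is approached as far as the arm can. A call with a gripper value outside its range is refused whole. The fingers move at their own pace and stop on an object; the grip force is fixed at half the most. Time passes only in rows, so rows that do not move let the fingers close. It gives the time, the measured TCP pose, the force, the opening and the grip force at its end, in the units of the state.
- get_obs(): the state, without advancing time (a new reading comes with each control period).
- camera(name): name is "side" or "top"; returns the picture (400x640x3 uint8, blue, green, red); there is no depth.
- calibration(name): a dict with "fx", "fy", "cx", "cy" (pixels), "R" (3x3) and "t" (3): a world point X has camera coordinates R X + t. Camera axes: x right, y down, z forward; pixel columns grow to the right and rows downward; lengths in m; the calibration is good to about 2 mm. A picture is of the moment at which its call begins. calibration takes no time and is no camera call.
- hand_in(): hands the job in; it is judged then, once.
The state is a dict: "time_s": time; "q": joint angles; "dq": joint speeds; "joint_efforts": joint torques, N m; "eef_pos": TCP position; "eef_rot": TCP orientation; "wrist_force": force on the tool from outside, world axes, zero at the start; "torque": the same for the moment, N m; "opening": opening from 0.0 (shut) to 1.0 (fully open); "grasp_force": force on a finger pad.
Only numpy, scipy, OpenCV 4.12 (cv2) and the standard library are available. Lean on these libraries where they do the work, as an engineer would, in place of code of your own. Each camera call takes 0.05 s, during which the arm holds its last target. There are 200 camera calls.

## Working session

There is one attempt and no reset: what is moved stays moved. The work goes in short steps, Python scripts to look and compute and a tool call to move; the robot and the scene stay as the last step left them, time stands still between calls to the robot, and variables do not carry over. Pictures are saved under pics/ and viewed, at most 10 in all, crops included, and the job is handed in when it is done.

Besides the shell and the picture viewer there is one more tool, called after "Request:" as name(argument=value, ...), one argument or row to a line, values as JSON. servo_tool: Moves the arm, as the interface text tells. Its arguments: {"type":"object","properties":{"commands":{"type":"string"}},"required":["commands"]}

```bash
mkdir -p pics; python3 - <<'E'
from bench import *
import cv2
for n in("top","side"):
    cv2.imwrite(f"pics/{n}0.png",camera(n)); c=calibration(n); print(n,c)
o=get_obs(); print(o["time_s"],o["eef_pos"],o["eef_rot"],o["opening"])
E
```

```text
top {'fx': 444.33318644807395, 'fy': 444.33318644807395, 'cx': 315.29048601082667, 'cy': 200.82718513150428, 'R': array([[ 0.02470042, -0.99966212, -0.00809523],
       [-0.99296484, -0.0235953 , -0.11603484],
       [ 0.11580463,  0.01090439, -0.99321215]]), 't': array([0.06830152, 0.62247018, 1.24905426])}
side {'fx': 400.3880375689084, 'fy': 400.3880375689084, 'cx': 321.0584143305281, 'cy': 193.69061298823175, 'R': array([[ 0.79317275, -0.60888418,  0.01170627],
       [-0.46394261, -0.61659104, -0.63606033],
       [ 0.39450506,  0.49907468, -0.77155053]]), 't': array([-0.45706778,  0.37910044,  0.64708627])}
0.1 [0.22190144 0.52990458 0.23046435] [-3.20785928e-04  1.97110589e-01  9.80380937e-01 -7.28987368e-04] 1.0004879502472512
```

View pics/top0.png

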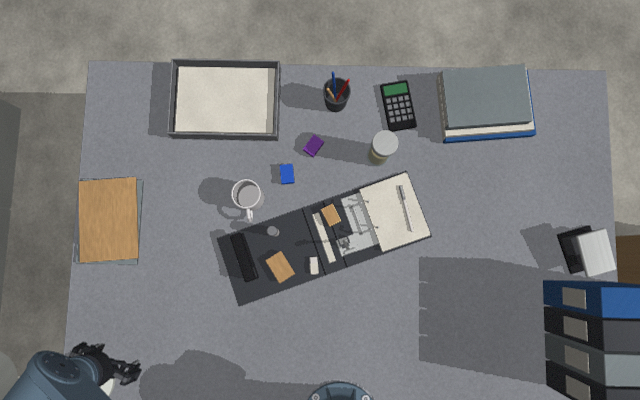

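View pics/side0.png

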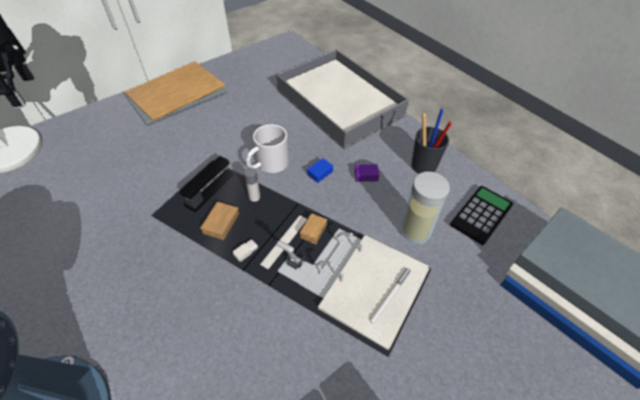

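The top view shows the staple box at about (331,215), the lever tip near (342,243), and file corners near (218,237), (407,172), (431,236) and (239,305). The clip box is at (280,267). The side view shows the staple box at about (314,228) and the lever tip near (295,260). Next I'll enlarge both.

```bash
cat > h.py <<'E'
import numpy as np, cv2
from bench import *
def ray(n,u,v):
    c=calibration(n); R=np.array(c["R"]); t=np.array(c["t"])
    return -R.T@t, R.T@np.array([(u-c["cx"])/c["fx"],(v-c["cy"])/c["fy"],1])
def onz(n,u,v,z):
    o,d=ray(n,u,v); return o+d*(z-o[2])/d[2]
def proj(n,X):
    c=calibration(n); p=np.array(c["R"])@X+c["t"]; return c["fx"]*p[0]/p[2]+c["cx"],c["fy"]*p[1]/p[2]+c["cy"]
def orange(im):
    h=cv2.cvtColor(im,cv2.COLOR_BGR2HSV)
    return cv2.inRange(h,(8,80,80),(25,255,255))
E
python3 - <<'E'
from h import *
t=cv2.imread("pics/top0.png"); s=cv2.imread("pics/side0.png")
a=cv2.resize(t[165:310,215:435],None,fx=3.6,fy=3.6,interpolation=cv2.INTER_CUBIC)
cv2.imwrite("pics/tc.png",a)
b=cv2.resize(s[180:300,240:400],None,fx=5,fy=5,interpolation=cv2.INTER_CUBIC)
cv2.imwrite("pics/sc.png",b)
for n,im in(("top",t),("side",s)):
    cs,_=cv2.findContours(orange(im),0,2)
    for c in cs:
        if 60<cv2.contourArea(c)<3000: print(n,cv2.minAreaRect(c),cv2.approxPolyDP(c,2,True).reshape(-1,2).tolist())
# file outline: dark or bright sheets corners
for nm,(u,v) in dict(A=(218,237),B=(239,305),C=(407,172),D=(431,236)).items():
    print(nm,onz("top",u,v,.003),onz("top",u,v,.02))
E
```

```text
top ((279.7471923828125, 266.5954895019531), (27.45394515991211, 18.655963897705078), 57.9946174621582) [[279, 251], [266, 259], [266, 262], [281, 282], [294, 272]]
top ((330.60003662109375, 214.7000274658203), (19.677398681640625, 12.969193458557129), 63.43495178222656) [[332, 204], [321, 210], [329, 226], [340, 221]]
side ((312.8726501464844, 227.9292755126953), (20.494129180908203, 29.138574600219727), 29.05460548400879) [[311, 213], [300, 230], [300, 237], [316, 243], [326, 225], [326, 219]]
side ((219.55880737304688, 219.73529052734375), (26.410781860351562, 39.78767395019531), 30.963756561279297) [[218, 201], [200, 228], [205, 234], [223, 239], [238, 211], [237, 207]]
side ((424.0, 129.0), (4.0, 32.0), 0.0) [[424, 113], [422, 143], [426, 145]]
side ((174.84024047851562, 88.7065658569336), (38.30925369262695, 92.66968536376953), 64.29004669189453) [[224, 84], [193, 62], [125, 92], [154, 120]]
A [0.51045723 0.36766969 0.003     ] [0.50995516 0.36379937 0.02      ]
B [0.31586328 0.29696265 0.003     ] [0.31788578 0.29400965 0.02      ]
C [ 0.71770796 -0.18797747  0.003     ] [ 0.71451711 -0.18463907  0.02      ]
D [ 0.52867883 -0.25845317  0.003     ] [ 0.52794036 -0.25420045  0.02      ]
```

View pics/tc.png

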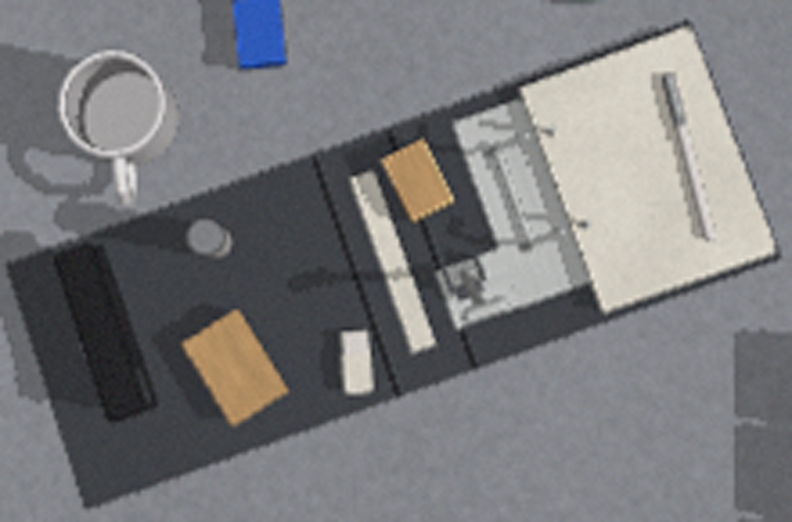

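View pics/sc.png

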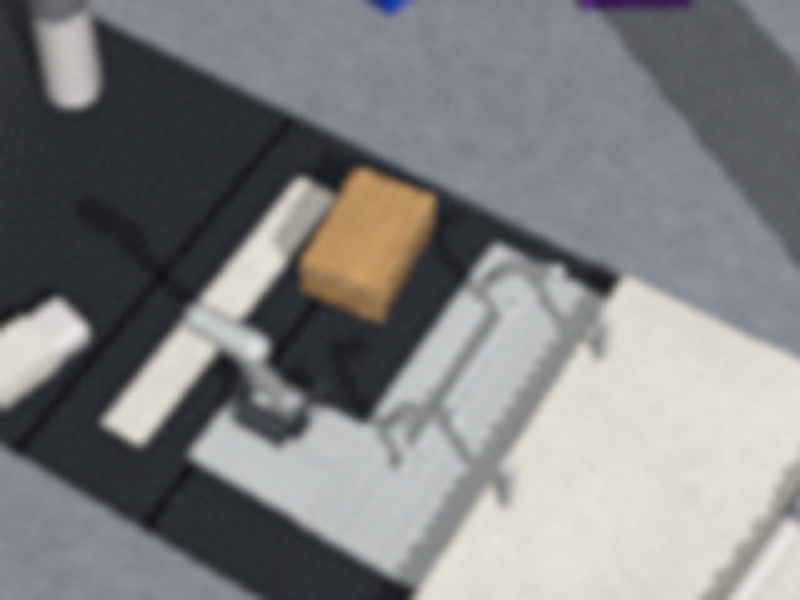

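The crops show the file corners, the box top quad and the lever crossbar. In the side view the crossbar runs from about (278,243) to (292,250). I'll fit the file pose and check it against the lever tip.

```bash
cat >> h.py <<'E'
P=[(217.2,237.8),(238.9,306.1),(406.7,171.1),(431.7,235.8)]
F=np.array([(90,385),(-120,385),(90,-215),(-120,-215)])/1000
W=np.array([onz("top",u,v,.003)[:2] for u,v in P])
a=F-F.mean(0);b=W-W.mean(0)
yaw=np.arctan2((a[:,0]*b[:,1]-a[:,1]*b[:,0]).sum(),(a*b).sum())
Rf=np.array([[np.cos(yaw),-np.sin(yaw)],[np.sin(yaw),np.cos(yaw)]])
T=W.mean(0)-Rf@F.mean(0)
f2w=lambda x,y:Rf@np.array([x,y])+T
w2f=lambda p:Rf.T@(np.array(p)[:2]-T)
E
python3 - <<'E'
from h import *
np.set_printoptions(precision=4,suppress=True)
print("yaw",np.degrees(yaw),T,"res",(W-(F@Rf.T+T)))
tip=lambda dy:np.r_[f2w(-.0757,.035+dy),.105]
for n in("top","side"): print(n,"tip ends",proj(n,tip(.018)),proj(n,tip(-.018)))
print("side corners",[proj("side",np.r_[f2w(*f),.003]) for f in F])
t=cv2.imread("pics/top0.png")
for c in cv2.findContours(orange(t),0,2)[0]:
    (u,v),wh,an=cv2.minAreaRect(c)
    if 150<wh[0]*wh[1]<400:
        q=[w2f(onz("top",*p,.027)) for p in cv2.boxPoints(((u,v),wh,an))]
        print("box c",w2f(onz("top",u,v,.027)),"corners\n",np.array(q))
s=cv2.imread("pics/side0.png")
print("box side quad",[w2f(onz("side",*p,.027)) for p in[(311,213),(300,230),(317,238),(326,219)]])
h=cv2.cvtColor(t,cv2.COLOR_BGR2HSV)
for nm,m in(("blue",cv2.inRange(h,(105,150,80),(125,255,255))),("purple",cv2.inRange(h,(126,100,50),(150,255,255)))):
    for c in cv2.findContours(m,0,2)[0]:
        if 100<cv2.contourArea(c)<600: print(nm,np.array([w2f(onz("top",*p,.02)) for p in cv2.boxPoints(cv2.minAreaRect(c))]))
o=get_obs(); print("tcp in file",w2f(o["eef_pos"]))
E
```

```text
yaw 21.01370415663303 [ 0.5621 -0.0191] res [[-0.     -0.0026]
 [ 0.0007 -0.0001]
 [-0.0028  0.0005]
 [ 0.0021  0.0023]]
top tip ends (np.float64(343.40634834511195), np.float64(253.09161691658056)) (np.float64(355.9305554342603), np.float64(248.59208835994554))
side tip ends (np.float64(276.9494503038733), np.float64(242.08470938151402)) (np.float64(292.8136351378696), np.float64(250.7913519054505))
side corners [(np.float64(211.98964956643903), np.float64(159.42737391474375)), (np.float64(150.39830913768128), np.float64(215.16477281924676)), (np.float64(431.52999299357214), np.float64(268.9781558407633)), (np.float64(388.28815363855364), np.float64(357.1983782549663))]
box c [0.0393 0.0461] corners
 [[0.0655 0.0682]
 [0.0701 0.0307]
 [0.0132 0.0241]
 [0.0087 0.0615]]
box side quad [array([0.0647, 0.0669]), array([0.0134, 0.0625]), array([0.0154, 0.0205]), array([0.0683, 0.0299])]
blue [[0.2301 0.1385]
 [0.2216 0.1025]
 [0.1661 0.1154]
 [0.1746 0.1511]]
blue [[ 0.1405 -0.3514]
 [ 0.074  -0.6118]
 [ 0.0599 -0.6072]
 [ 0.1263 -0.3473]]
purple [[ 0.2521  0.059 ]
 [ 0.2846  0.0111]
 [ 0.2518 -0.0101]
 [ 0.2194  0.0378]]
tcp in file [-0.1207  0.6345]
```

Request:
servo_tool(
  commands="0 0 -0.1734 0 0 0 0.1; 0 0 -0.1734 0 0 0 0.1; 0 0 -0.1734 0 0 0 0.1; 0 0 -0.1734 0 0 0 0.1; 0 0 -0.1734 0 0 0 0.1",
)

```text
time_s: 0.72
eef_pos: [0.222, 0.5301, 0.2307]
eef_rot: [-0.0, -0.236, 0.972, -0.0]
wrist_force: [0.2, 0.4, 0.3]
opening: 0.098
grasp_force: 0.0
```

```bash
cat >> h.py <<'E'
from scipy.spatial.transform import Rotation as Ro
def go(x,y,z):
    o=get_obs(); q=o["eef_rot"]; R=Ro.from_quat([q[1],q[2],q[3],q[0]])
    d=np.r_[f2w(x,y),z]-o["eef_pos"]
    print("t",o["time_s"],"file",w2f(o["eef_pos"]),o["eef_pos"][2],"toolshift mm",R.inv().apply(d)*1000,"toolx yaw in file",np.degrees(np.arctan2(*R.as_matrix()[1::-1,0])-yaw),"tilt",R.as_matrix()[2,2],"F",o["wrist_force"],o["opening"])
E
python3 -c "from h import *;go(-.009,.041,.23)"
```

```text
t 0.725 file [-0.12057105  0.63459943] 0.23073907746588593 toolshift mm [ -46.25719355 -602.21942533    0.98219188] toolx yaw in file -173.7473275115187 tilt -0.9999994278593046 F [0.21804484 0.36868903 0.25417436] 0.09835861909041818
```

Request:
servo_tool(
  commands="0 0 0 -4 -50 0 0.1; 0 0 0 -4 -50 0 0.1; 0 0 0 -4 -50 0 0.1; 0 0 0 -4 -50 0 0.1; 0 0 0 -4 -50 0 0.1",
)

```text
time_s: 1.35
eef_pos: [0.3537, 0.315, 0.231]
eef_rot: [-0.0, -0.233, 0.972, -0.0]
wrist_force: [0.6, -0.1, -0.8]
opening: 0.094
grasp_force: 0.0
```

Request:
servo_tool(
  commands="0 0 0 -4 -50 0 0.1; 0 0 0 -4 -50 0 0.1; 0 0 0 -4 -50 0 0.1; 0 0 0 -4 -50 0 0.1; 0 0 0 -4 -50 0 0.1",
)

```text
time_s: 1.98
eef_pos: [0.4848, 0.1012, 0.2311]
eef_rot: [-0.0, -0.233, 0.973, 0.0]
wrist_force: [0.1, 0.7, -0.5]
opening: 0.097
grasp_force: 0.0
```

Request:
servo_tool(
  commands="0 0 0 -4 -50 0 0.1; 0 0 0 -2 -52 0 0.1; 0 0 0 0 0 0 0.1; 0 0 0 0 0 0 0.1",
)

```text
time_s: 2.48
eef_pos: [0.5354, 0.0148, 0.2307]
eef_rot: [-0.001, -0.233, 0.973, 0.001]
wrist_force: [0.0, -0.3, -0.2]
opening: 0.099
grasp_force: 0.0
```

```bash
python3 -c "from h import *;go(-.009,.041,.01)"
```

```text
t 2.475 file [-0.01283233  0.04121385] 0.23068540132056417 toolshift mm [ -4.01766731  -0.88832799 220.68042067] toolx yaw in file -174.1120017213625 tilt -0.9999986494770249 F [ 0.02422457 -0.25740739 -0.21627788] 0.09923052281034822
```

Descend most of the way, then check with a picture.

Request:
servo_tool(
  commands="0 0 0 -4 -1 40 0.1; 0 0 0 0 0 40 0.1; 0 0 0 0 0 40 0.1; 0 0 0 0 0 30 0.1; 0 0 0 0 0 0 0.1",
)

```text
time_s: 3.1
eef_pos: [0.5372, 0.0173, 0.079]
eef_rot: [-0.003, -0.234, 0.972, 0.001]
wrist_force: [-0.8, -0.3, -0.1]
opening: 0.101
grasp_force: 0.0
```

```bash
python3 - <<'E'
from h import *
s=camera("side")[150:330,200:440]; t=camera("top")[150:310,220:440]
cv2.imwrite("pics/a.png",np.vstack([cv2.resize(s,(480,360)),cv2.resize(t,(480,240))])[:600])
go(-.009,.041,.01)
E
```

```text
t 3.2 file [-0.0078014   0.04095144] 0.08218324692095028 toolshift mm [ 1.22235437  0.19264723 72.1826078 ] toolx yaw in file -173.99453981741883 tilt -0.9999998451625942 F [ 0.54767838  0.30579991 -0.30764845] 0.1038896887691847
```

View pics/a.png

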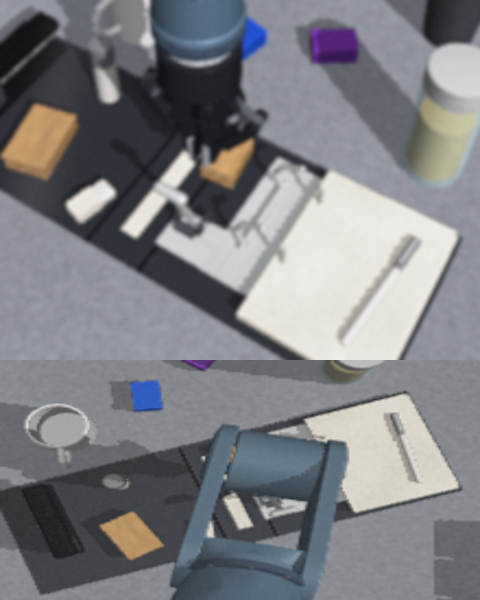

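The fingers hang at about (205,155) in the side crop, between the lever tip at (172,190) and the box at (228,165), and the lever is clear. I'll descend in small steps and watch the force.

Request:
servo_tool(
  commands="0 0 0 1 0 20 0.1; 0 0 0 0 0 20 0.1; 0 0 0 0 0 15 0.1; 0 0 0 0 0 0 0.1",
)

```text
time_s: 3.7
eef_pos: [0.5389, 0.0152, 0.0263]
eef_rot: [-0.0, -0.233, 0.972, 0.0]
wrist_force: [0.2, 0.7, -0.4]
opening: 0.1
grasp_force: 0.0
```

Request:
servo_tool(
  commands="0 0 0 0 0 10 0.1; 0 0 0 0 0 7 0.1; 0 0 0 0 0 0 0.1; 0 0 0 0 0 0 0.1",
)

```text
time_s: 4.2
eef_pos: [0.5392, 0.015, 0.0094]
eef_rot: [0.0, -0.233, 0.972, -0.0]
wrist_force: [0.8, 0.4, 0.0]
opening: 0.1
grasp_force: 0.0
```

```bash
python3 -c "from h import *;go(.085,.051,.01)"
```

```text
t 4.2 file [-0.00919396  0.0400412 ] 0.0093561150995513 toolshift mm [-94.82204578   1.17430107  -0.64198103] toolx yaw in file -174.0734114542681 tilt -0.9999999996288965 F [0.75767751 0.41699982 0.03808611] 0.09958758218880623
```

Request:
servo_tool(
  commands="0 0 0 -6 0 0 0.1; 0 0 0 -7 0 0 0.1; 0 0 0 -7 0 0 0.1; 0 0 0 -7 0 0 0.1; 0 0 0 -7 0 0 0.1",
)

```text
time_s: 4.82
eef_pos: [0.5698, 0.0306, 0.0093]
eef_rot: [-0.0, -0.233, 0.972, -0.0]
wrist_force: [-0.9, -0.2, 0.8]
opening: 0.1
grasp_force: 0.4
```

Request:
servo_tool(
  commands="0 0 0 -7 0 0 0.1; 0 0 0 -7 0 0 0.1; 0 0 0 -7 0 0 0.1; 0 0 0 -7 0 0 0.1; 0 0 0 -7 0 0 0.1",
)

```text
time_s: 5.45
eef_pos: [0.601, 0.0465, 0.0093]
eef_rot: [-0.0, -0.233, 0.972, -0.0]
wrist_force: [-0.8, -1.1, -0.0]
opening: 0.099
grasp_force: 0.4
```

Request:
servo_tool(
  commands="0 0 0 -7 0 0 0.1; 0 0 0 -7 0 0 0.1; 0 0 0 -7 0 0 0.1; 0 0 0 -7 0 0 0.1; 0 0 0 0 0 0 0.1",
)

```text
time_s: 6.08
eef_pos: [0.6262, 0.0592, 0.0094]
eef_rot: [0.0, -0.233, 0.972, -0.0]
wrist_force: [0.8, -0.2, -0.8]
opening: 0.097
grasp_force: 0.0
```

```bash
python3 - <<'E'
from h import *
go(.095,.051,.01)
s=camera("side")[100:300,200:440]; t=camera("top")[130:290,220:440]
cv2.imwrite("pics/b.png",np.vstack([cv2.resize(s,(432,360)),cv2.resize(t,(432,240))]))
E
```

```text
t 6.075 file [0.08786468 0.05008786] 0.009362173941457691 toolshift mm [-7.19176414  0.16845232 -0.63390345] toolx yaw in file -174.05843720405343 tilt -0.9999998056562576 F [ 0.84295541 -0.23832569 -0.78037349] 0.09730999163092344
```

View pics/b.png

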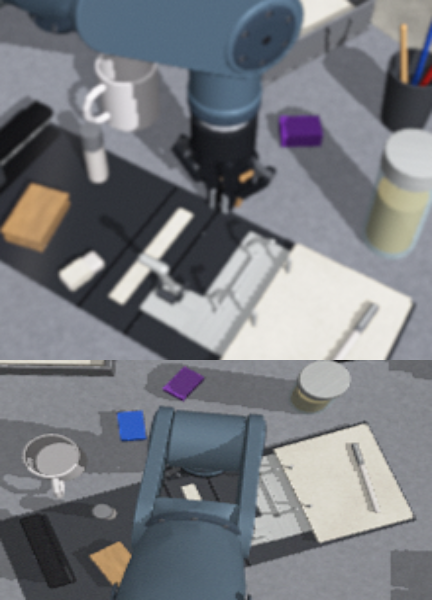

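The box is hidden behind the gripper, with only a bit of orange at about (245,178). The fingers are at the file's edge. I'll push 10 mm more for margin, back off a little, and rise.

Request:
servo_tool(
  commands="0 0 0 -5 0 0 0.1; 0 0 0 -5 0 0 0.1; 0 0 0 0 0 0 0.1; 0 0 0 10 0 0 0.1; 0 0 0 0 0 -10 0.1",
)

```text
time_s: 6.8
eef_pos: [0.6236, 0.0587, 0.0184]
eef_rot: [-0.002, -0.233, 0.973, 0.0]
wrist_force: [0.8, 0.9, 0.8]
opening: 0.1
grasp_force: 0.0
```

Request:
servo_tool(
  commands="0 0 0.1 0 0 -45 0; 0 0 0 0 0 -45 0; 0 0 0 0 0 -45 0; 0 0 0 0 0 -45 0; 0 0 0 0 0 0 0",
)

```text
time_s: 7.42
eef_pos: [0.6284, 0.0586, 0.2055]
eef_rot: [0.005, -0.184, 0.983, -0.001]
wrist_force: [-0.5, 0.1, -0.3]
opening: -0.001
grasp_force: 0.0
```

```bash
python3 -c "from h import *;go(-.125,.035,.2)"
```

```text
t 7.425 file [0.08978181 0.04877308] 0.20551456556151212 toolshift mm [214.86910347 -13.01766336   3.62544505] toolx yaw in file -179.80288591993227 tilt -0.9999484429032295 F [-0.47985025  0.06400578 -0.25877076] -0.0009613863290682333
```

Request:
servo_tool(
  commands="0 0 0 43 -3 0 0; 0 0 0 43 -3 0 0; 0 0 0 43 -3 0 0; 0 0 0 43 -2 0 0; 0 0 0 43 -2 0 0",
)

```text
time_s: 8.05
eef_pos: [0.428, -0.0313, 0.1988]
eef_rot: [-0.0, -0.184, 0.983, 0.0]
wrist_force: [0.2, -1.2, -0.2]
opening: -0.001
grasp_force: 0.0
```

```bash
python3 - <<'E'
from h import *
go(-.12,.035,.085)
t0=camera("top");s0=camera("side")
t=t0[130:290,220:440]; s=s0[100:300,200:440]
cv2.imwrite("pics/c.png",np.vstack([cv2.resize(s,(432,360)),cv2.resize(t,(432,240))]))
for n,im in(("top",t0),("side",s0)):
    for c in cv2.findContours(orange(im),0,2)[0]:
        if 60<cv2.contourArea(c)<800: print(n,np.array([w2f(onz(n,*p,.024)) for p in cv2.approxPolyDP(c,2,True).reshape(-1,2)*1.]))
E
```

```text
t 8.05 file [-0.12954703  0.03675041] 0.19875154286113988 toolshift mm [ -9.61202961  -1.82687044 113.74486615] toolx yaw in file -179.79833876090711 tilt -0.9999997329531132 F [ 0.21349219 -1.2011145  -0.19943566] -0.00110423931579634
top [[-0.00930955  0.22178704]
 [-0.01838321  0.26455927]
 [-0.02648575  0.26732709]
 [-0.094576    0.24517766]
 [-0.08034786  0.20076389]]
top [[0.16595893 0.04288521]
 [0.16182253 0.07556161]
 [0.1064641  0.07030975]
 [0.11051858 0.03777861]]
side [[-0.01730305  0.26731199]
 [-0.09536519  0.25088355]
 [-0.10143402  0.2311209 ]
 [-0.09087405  0.19007188]
 [-0.03759153  0.20378913]]
side [[0.15943375 0.07626551]
 [0.10917325 0.07051865]
 [0.09673031 0.06287245]
 [0.09766569 0.02900887]
 [0.14385139 0.0318584 ]
 [0.16358381 0.04034438]]
side [[ 0.52570341 -0.0129945 ]
 [ 0.41359587 -0.05606601]
 [ 0.41209244 -0.06784669]]
```

View pics/c.png

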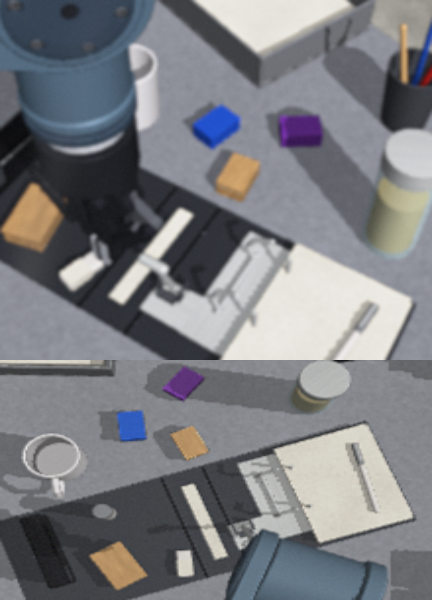

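The box now stands flat on the desk at file x 106–166, y 38–76, clear of the edge at x 90 and of the blue box. The lever is still up. I'll descend behind it.

Request:
servo_tool(
  commands="0 0 0 0 -2 30 0; 0 0 0 0 0 30 0; 0 0 0 0 0 30 0; 0 0 0 0 0 24 0; 0 0 0 0 0 0 0",
)

```text
time_s: 8.78
eef_pos: [0.4291, -0.0321, 0.0836]
eef_rot: [-0.002, -0.184, 0.983, 0.001]
wrist_force: [-0.9, -0.3, -0.1]
opening: -0.001
grasp_force: 0.0
```

```bash
python3 -c "from h import *;go(-.093,.035,.085)"
```

```text
t 8.775 file [-0.12883098  0.03561674] 0.08355125623383809 toolshift mm [-35.82369992  -0.73246833  -1.56977948] toolx yaw in file -179.80715188527992 tilt -0.999989684570943 F [-0.94105174 -0.29852981 -0.07108952] -0.0006984282063575615
```

Request:
servo_tool(
  commands="0 0 0 -12 0 0 0; 0 0 0 -12 0 0 0; 0 0 0 -12 0 0 0; 0 0 0 -10 0 0 0; 0 0 0 -10 0 0 0",
)

```text
time_s: 9.4
eef_pos: [0.4832, -0.0123, 0.0854]
eef_rot: [-0.0, -0.184, 0.983, -0.0]
wrist_force: [-2.4, -1.6, 3.2]
opening: 0.002
grasp_force: 1.6
```

Request:
servo_tool(
  commands="0 0 0 -10 0 0 0; 0 0 0 -10 0 0 0; 0 0 0 -10 0 1 0; 0 0 0 -10 0 2 0; 0 0 0 -10 0 3 0",
)

```text
time_s: 10.02
eef_pos: [0.5302, 0.0058, 0.0791]
eef_rot: [0.0, -0.184, 0.983, 0.0]
wrist_force: [-1.1, 0.1, 0.1]
opening: -0.001
grasp_force: 0.3
```

Request:
servo_tool(
  commands="0 0 0 -10 0 3 0; 0 0 0 -10 0 3 0; 0 0 0 -10 0 3 0; 0 0 0 -10 0 2 0; 0 0 0 0 0 0 0",
)

```text
time_s: 10.65
eef_pos: [0.5673, 0.0202, 0.0682]
eef_rot: [0.0, -0.184, 0.983, -0.0]
wrist_force: [-0.0, -0.8, -0.2]
opening: -0.004
grasp_force: 0.0
```

```bash
python3 - <<'E'
from h import *
go(-.1,.035,.2)
s=camera("side")[100:300,200:440]
cv2.imwrite("pics/d.png",cv2.resize(s,(720,600)))
E
```

```text
t 10.65 file [0.01893682 0.03485178] 0.06817303844229733 toolshift mm [ 118.90855859    0.6003591  -131.85116996] toolx yaw in file -179.77823397774685 tilt -0.9999999774052226 F [-0.00930626 -0.75793374 -0.22333399] -0.003756569094100197
```

View pics/d.png

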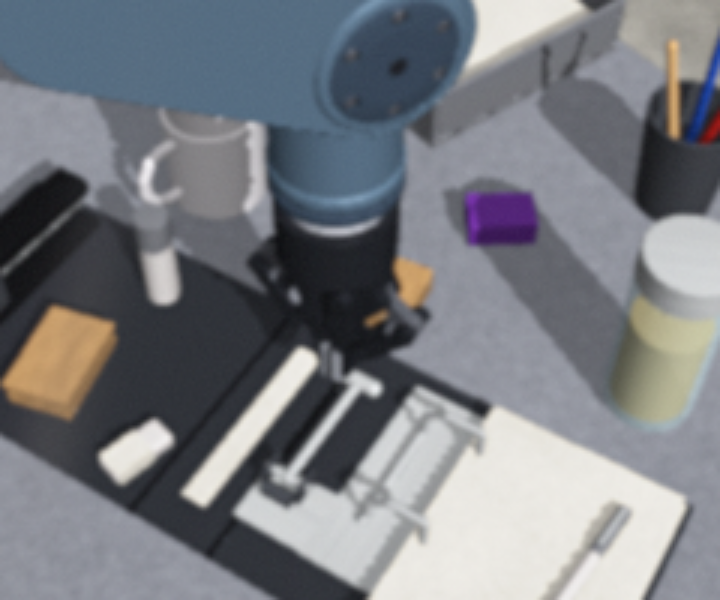

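The lever lies down along the file's +x, with its crossbar at about (362,384) in the crop, and the arches are shut. I'll raise the arm clear, check the crossbar position and hand in.

Request:
servo_tool(
  commands="0 0 0 0 0 -30 0; 0 0 0 0 0 -40 0; 0 0 0 0 0 -40 0; 0 0 0 0 0 -20 0; 0 0 0 0 0 0 0",
)

```text
time_s: 11.32
eef_pos: [0.5676, 0.0197, 0.2003]
eef_rot: [0.002, -0.184, 0.983, -0.001]
wrist_force: [0.6, 0.0, -0.2]
opening: -0.0
grasp_force: 0.0
```

```bash
python3 - <<'E'
from h import *
for a in(0,.15,.3):
    u,v=proj("side",np.r_[f2w(-.045+.095*np.cos(a),.035),.015+.095*np.sin(a)]); print(a,"tip in crop",(u-200)*3,(v-100)*3)
for c in cv2.findContours(orange(camera("side")),0,2)[0]:
    if 60<cv2.contourArea(c)<800: print(np.array([w2f(onz("side",*p,.024)) for p in cv2.approxPolyDP(c,2,True).reshape(-1,2)*1.]).round(3).tolist())
E
```

```text
0 tip in crop 358.908502231517 380.6954159327276
0.15 tip in crop 358.3157919945023 370.570068647297
0.3 tip in crop 356.1624214354116 362.46185924463407
[[0.159, 0.076], [0.109, 0.071], [0.097, 0.063], [0.098, 0.029], [0.144, 0.032], [0.164, 0.04]]
[[0.531, -0.014], [0.414, -0.056], [0.412, -0.068]]
```

The crossbar matches angle 0 and the box hasn't moved.

```bash
python3 -c "from bench import *;print(hand_in())"
```

```text
the job is handed in; nothing more can be done
None
```

The box of staples stands flat on the bare desk off the file, the lever has snapped fully down and shut the arches, and the job was handed in at about 11 s; `hand_in()` returned no verdict.

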